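# Show a glass keepsake in the demonstration lamp

### The job

First turn the bar handle on top of the small lamp so that its shutter is half open (45 degrees). Then pick up the tall flat glass cell from the display board, gripping it by its two broad frosted faces only and never touching the clear end windows with the fingers, and hold it still and upright in the light path, midway between the lamp's snout and the screen, centred on the light axis, with the light going in at one clear window and out at the other. Finish while still holding it there, free of everything else; leave the shutter half open, and do not disturb the other goods on the table.

Things in the scene. Friction and masses are not known exactly. Their poses are not given: they have to be found in the camera images.
- rig: Viewing rig, fixed: wooden base board (320 x 110 x 12 mm, from x = -195 to +125 mm) with a white lamp at one end, a white upright screen at the other. Origin on the table under the middle of the light path; x points along the light, from lamp to screen, z up. Screen: panel 100 mm wide, 5 mm thick at x = 100 mm, top 150 mm above the table, a thin grey ring where the light axis meets it.
- snout (a point): Centre of the round front end of the lamp's dark snout (48 mm diameter), on the light axis, 100 mm above the table, at x = -70 mm of the rig; axes as the rig. Behind it a level white barrel, 64 mm diameter, from x = -190 to -85 mm of the rig; above the barrel a round metal dial plate (96 mm diameter, top 142 mm above the table, centre at rig x = -125 mm) carries the shutter handle.
- beam (a point): The middle of the light path, on the light axis 100 mm above the table, 70 mm ahead of the snout's end and about 97 mm before the screen. Axes as the rig: x along the light, z up.
- shutter (a joint): Shutter handle's angle, rad: 0 = shut (bar square across the light axis), growing counter-clockwise from above, 1.571 = fully open (bar along the light); stops at both; half open = 0.785. Starts at 0 to 0.45, friction 0.05 N m, stays where left. A black line on the bar's top marks its pointer end (to rig -y when shut, to the screen when open); black dial marks at 0, 45 (longest) and 90 degrees.
- shutter_grip (a point): Middle of the shutter's steel bar handle, on its turning axis, 159 mm above the table. The bar is 60 mm long, 10 mm thick, 22 mm high (148 to 170 mm above the table), to be pinched from above across its thickness. Turns with the handle: y along the bar (pointer end at -y), x across it. At joint value 0 its axes are those of the rig.
- board: Wooden display board, fixed, 140 x 270 x 18 mm (x, y, z), lying on the table; three keepsakes stand on it in a row 90 mm apart, in any order. Origin at the centre of its underside.
- cell: Glass cell: loose upright flat block with a flower inside, standing on the board, 42 mm long (x, over the windows), 24 mm thick (y) and 64 mm high (z), about 150 g. Its two broad faces (at y = +12 and -12 mm, each 40 mm x 64 mm) are frosted, whitish; its two narrow ends (at x = +21 and -21 mm) have the clear windows. Origin: centre of its underside.
- cell_center (a point): Centre of the cell, 32 mm above its underside; axes as the cell. The light should pass through it along the cell's x axis (either way round).
- cell_clear: The two clear glass windows of the cell, fixed to it, 15 mm wide and 50 mm high, at its two narrow ends, standing 1 mm proud. Not to be touched by the fingers. Origin and axes as cell.
- vial: Bystander on the board: round corked glass vial, 28 mm diameter, 68 mm high; origin under its centre.
- cube: Bystander on the board: frosted glass cube of 36 mm; origin under its centre.
- tray: Bystander: small cardboard tray of beads, 60 x 100 x 30 mm; origin under its centre.
- spool: Bystander: wooden spool, 60 mm diameter, 40 mm high; origin under its centre.
- jar: Bystander: glass jar with metal lid, 64 mm diameter, 80 mm high; origin under its centre.
- stand: Bystander: brass T-shaped earring stand on a round foot (60 mm), 163 mm high, its bar 100 mm long; origin under its foot.
- driver: Bystander: screwdriver lying on the table, 160 mm long.
- tape: Bystander: roll of paper tape lying flat, 90 mm diameter, 20 mm high; origin under its centre.
Things that resemble listed ones, but are neither listed nor needed, are in the scene too. Leave any green or yellow look-alike of the cell alone.

How it is judged:
On the way, in this order (a step that is already met when the one before it is completed fails the run):
1. the shutter handle stands at half open (45 degrees, within 6) and at rest (value of joint shutter between 0.675 and 0.895 rad and velocity of joint shutter between -0.1 and 0.1 rad/s), for 0.3 s.
2. the cell is lifted by the fingers well clear of the board (contact force between the fingers and cell above 1 N and height (world z) of cell_center above 0.075 m), for 0.2 s.
At the end, for the whole second after the job is handed in: The fingers hold the cell still in the light path: its centre within 25 mm of the middle along the light, 9 mm sideways and 11 mm in height of the light axis, clear windows square to the light within 0.19 rad, upright within 0.17 rad, not touching the rig; the shutter is at 0.785 rad within 0.11 (value of joint shutter between 0.675 and 0.895 rad and x of cell_center in the frame of beam between -0.025 and 0.025 m and y of cell_center in the frame of beam between -0.009 and 0.009 m and z of cell_center in the frame of beam between -0.011 and 0.011 m and angle between the x axis of cell and the x axis of beam, either way round below 0.19 rad and angle between cell's own z axis and vertical below 0.17 rad and contact force between the fingers and cell above 1 N and contact force between cell and rig below 0.2 N and linear speed of cell below 0.02 m/s); the arm keeps its last pose, push and grip.
It fails at once if the fingers touch the clear windows of the cell (contact force between the fingers and cell_clear above 0.5 N).
It fails at once if other goods are disturbed (moved more than 25 mm) (distance of any of vial, cube, tray, spool, jar, stand, driver, tape from where it was at the start of the episode above 0.025 m).
It also fails if it takes over 48 s, if anything falls off the work surface, if the arm or the gripper's body presses on something with over 40 N, if the wrist force passes 120 N, or if a joint passes its speed limit or range.

### The arm

A 6-joint arm with a two-finger parallel gripper is mounted at the origin on the work surface. World frame = base frame: x ahead of the robot, y to its left, z up, the work surface at z = 0. Lengths are in m, angles in rad, forces in N, time in s.
With the tool pointing down it reaches from about 0.325 to 0.875 m from the base axis. Payload 4.4 kg.
Tool frame: the origin (TCP) lies at the very end of the fingers, on their centre line; the grasp point (between the pads) lies 19 mm behind it (r.tcp_to_grasp is the distance from the TCP to the grasp point, in m); z points along the fingers, y is the line along which they close (so a half turn about z gives the same grasp; the last joint's range is limited). The gripper opens to 85 mm and grips with 20 to 120 N. Pads are 22 mm wide; open, the fingers measure 114 mm over their backs; the gripper's body (76 mm by 85 mm) begins 54 mm behind the grasp point. The pads swing forward as they close: fully open they stand 13 mm farther back than shut.
Start: joints at [-1.403, 0.207, 1.542, -0, 1.393, -0.15], TCP at [0.18, -0.546, 0.231] pointing down, gripper open.
Joint ranges: [-2.73, 2.73], [-0.86, 2.22], [0.23, 2.46], [-1.11, 4.25], [0.08, 2.63], [-2.82, 2.82]. Speed limits (rad/s): [2.79, 2.79, 3.14, 3.14, 3.14, 3.14].

### API

Orientations are given as a rotation vector (axis times angle).
In Python, from bench import r gives the robot as it stands. The module is installed in compiled form; this text tells all that it offers.
- The arm moves only by the shell command python3 -m jog 'ROWS' [OPENING] [FORCE]. ROWS is JSON, a list that holds one entry, the list of rows, each a list of 4 numbers: the shift along the tool's x, y, z in m, then the turn about the tool's z in degrees. In form: [[[dx, dy, dz, turn], ...]]. A call has 1 to 12 rows; each row is the pose to reach, as a shift and turn from the pose commanded when the call began, along the tool's axes at that moment; what a row does not reach only later rows make up. A row lasts 1/12 s, in which the tool goes at most 41.7 mm and 7.16 degrees, less where a joint would pass 70% of its speed; a pose out of reach is approached as far as the arm can. A call with a gripper value outside its range is refused whole. OPENING is the closure, from 0 (fully open) to 1 (shut), set as the call begins (- or left out, the last holds). The fingers move at their own pace and stop on an object; FORCE is the grip in N (left out, the last holds). Time passes only in rows, so rows that repeat a pose let the fingers close. It gives the time, the measured TCP pose, the force, the opening and the grip force at its end, in the units of the state.
- r.read_state(): the state, without advancing time (a new reading comes with each control period).
- r.read_camera(name): name is "scene" or "top" or "wrist"; returns a dict with "pixels" (384x512x3 uint8, blue, green, red), "camera_matrix" (3x3 intrinsics, pixels), "xyz" and "orientation" of the camera in the world; the wrist camera has in their place "hand_eye" (4x4, takes a point from camera to tool coordinates, whose origin is the TCP and whose axes are the flange's). Camera axes: x right, y down, z forward; pixel columns grow to the right and rows downward; lengths in m; the calibration is good to about 2 mm. A picture is of the moment at which its call begins: read the wrist's pose just before it. There is no depth.
- r.sign_off(): hands the job in; it is judged then, once.
The state is a dict: "time_s": time; "joints": joint angles; "joint_vel": joint speeds; "tau": joint torques, N m; "position": TCP position; "ee_rot": TCP orientation; "ft_force": force on the tool from outside, world axes, zero at the start; "moment": the same for the moment, N m; "grip_width": opening from 0.0 (shut) to 1.0 (fully open); "finger_force": force on a finger pad.
Only numpy, scipy, OpenCV 4.12 (cv2) and the standard library are available. Lean on these libraries where they do the work, as an engineer would, in place of code of your own. Each camera call takes 0.05 s, during which the arm holds its last target. There are 200 camera calls.

## Working session

There is one attempt and no reset: what is moved stays moved. The work goes in short steps, Python scripts to look and compute and a shell command to move; the robot and the scene stay as the last step left them, time stands still between calls to the robot, and variables do not carry over. Pictures are saved under pics/ and viewed, at most 10 in all, crops included, and the job is handed in when it is done.

```bash
mkdir -p pics; cat > h.py <<'E'
import numpy as np, cv2
from scipy.spatial.transform import Rotation as R
from bench import r
def cam(name):
    s=r.read_state(); c=r.read_camera(name); K=np.array(c["camera_matrix"])
    if name=="wrist":
        T=np.eye(4);T[:3,:3]=R.from_rotvec(s["ee_rot"]).as_matrix();T[:3,3]=s["position"]
        T=T@np.array(c["hand_eye"])
    else:
        T=np.eye(4);o=np.array(c["orientation"]);T[:3,:3]=o if o.shape==(3,3) else R.from_rotvec(o).as_matrix();T[:3,3]=c["xyz"]
    return c["pixels"],K,T
def save(name,f):
    p,K,T=cam(name);cv2.imwrite(f"pics/{f}.png",p);np.savez(f"pics/{f}.npz",K=K,T=T);return p,K,T
def load(f):
    d=np.load(f"pics/{f}.npz");return cv2.imread(f"pics/{f}.png"),d["K"],d["T"]
def at(f,uv,z):
    _,K,T=load(f);d=T[:3,:3]@np.linalg.solve(K,[uv[0],uv[1],1]);return T[:3,3]+d*(z-T[2,3])/d[2]
def proj(f,P):
    _,K,T=load(f);q=K@(T[:3,:3].T@(np.array(P)-T[:3,3]));return q[:2]/q[2]
def crop(f,x0,y0,w,h,k,g):
    p=load(f)[0][y0:y0+h,x0:x0+w];cv2.imwrite(f"pics/{g}.png",cv2.resize(p,None,fx=k,fy=k,interpolation=cv2.INTER_CUBIC))
E
python3 - <<'E'
from h import *
a=save("scene","s0");b=save("top","t0")
for x in (a,b): print(x[1],x[2])
print(r.read_state(), r.tcp_to_grasp)
cv2.imwrite("pics/t0x.png",cv2.resize(b[0],(800,600)))
cv2.imwrite("pics/s0x.png",cv2.resize(a[0],(800,600)))
E
```

```text
[[436.56061767   0.         252.78531155]
 [  0.         436.56061767 193.90294965]
 [  0.           0.           1.        ]] [[-2.51874383e-01  7.89966884e-01 -5.59027385e-01  1.19383846e+00]
 [ 9.67759685e-01  2.06018029e-01 -1.44906055e-01  7.61333646e-02]
 [ 6.98735432e-04 -5.77502289e-01 -8.16388767e-01  1.07823348e+00]
 [ 0.00000000e+00  0.00000000e+00  0.00000000e+00  1.00000000e+00]]
[[394.68408954   0.         263.10374477]
 [  0.         394.68408954 182.59075291]
 [  0.           0.           1.        ]] [[ 0.07574808 -0.97562104  0.20597527  0.24560238]
 [-0.99711372 -0.07517907  0.01059914 -0.08235696]
 [ 0.00514429 -0.20618363 -0.97849979  1.47085969]
 [ 0.          0.          0.          1.        ]]
{'time_s': 0.1, 'joints': array([-1.40350489e+00,  2.07368267e-01,  1.54283747e+00,  7.65879715e-06,
        1.39353055e+00, -1.50506019e-01]), 'joint_vel': array([ 3.26389411e-04, -6.93112227e-04, -4.99726673e-03,  1.83464814e-03,
        3.85492256e-05, -3.03689882e-05]), 'tau': array([-4.35595502e-04, -3.84092045e+01, -2.92548180e+01, -2.05325032e-04,
        4.87563346e-03,  2.73196565e-05]), 'position': array([ 0.17954282, -0.54550901,  0.23021037]), 'ee_rot': array([-3.09989902e+00, -4.96755746e-01,  1.64093729e-05]), 'ft_force': array([-0.23863358, -0.09940889, -0.21588698]), 'moment': array([0.03107422, 0.00579917, 0.01665118]), 'finger_force': 0.0, 'grip_width': 1.0000271615489085} 0.0187
```

View pics/t0x.png

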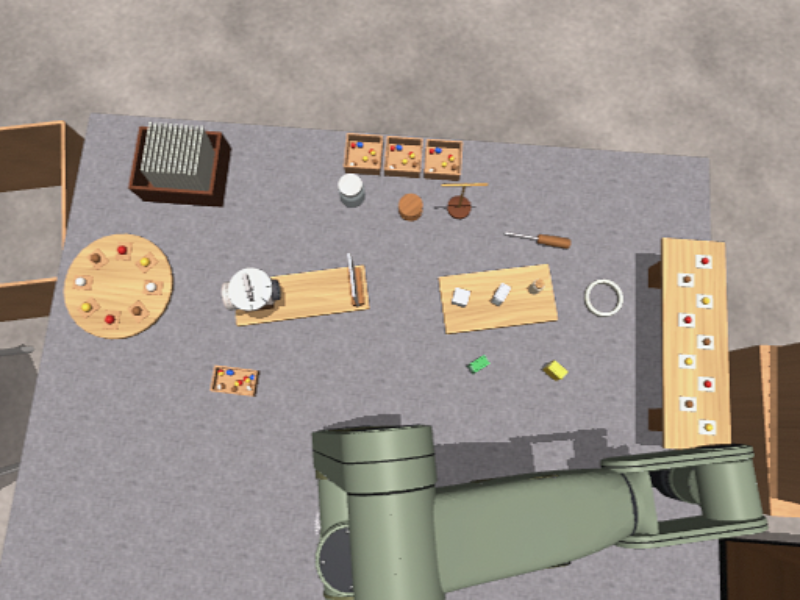

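View pics/s0x.png

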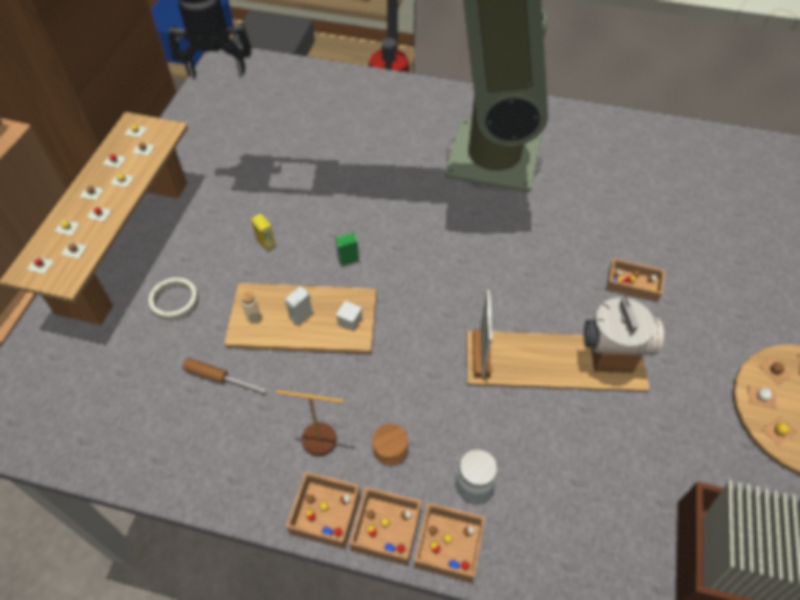

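The top view shows the lamp dial at (250,288), the screen at (355,280), the cell in the middle of the board at (501,293) and the cube at (460,297). The scene view confirms the tall block is at (298,303). Next, enlarged crops.

```bash
python3 - <<'E'
from h import *
p=load("t0")[0]; q=load("s0")[0]
f=lambda p,x,y,w,h,k:cv2.resize(p[y:y+h,x:x+w],None,fx=k,fy=k,interpolation=cv2.INTER_CUBIC)
A=f(p,140,160,100,50,8);B=np.hstack([f(p,280,165,80,50,5),f(q,365,180,80,50,5)])
cv2.imwrite("pics/c0.png",np.vstack([A,B[:200]]))
k=.64
for n,u,v,z in [("dial",250,288,.145),("scrtop",353,265,.0),("cell",501,293,.06),("corner1",235,325,.012),("corner2",369,308,.012),("corner3",364,266,.012)]:
    print(n,at("t0",(u*k,v*k),z).round(3))
for n,u,v,z in [("dial",626,322,.145),("cell",298,295,.07),("c1",648,389,.012),("c2",467,387,.012),("c3",468,331,.012)]:
    print(n,at("s0",(u*k,v*k),z).round(3))
E
```

```text
dial [0.492 0.284 0.145]
scrtop [0.595 0.08  0.   ]
cell [ 0.54  -0.278  0.06 ]
corner1 [0.424 0.344 0.012]
corner2 [0.489 0.03  0.012]
corner3 [0.592 0.051 0.012]
dial [0.496 0.288 0.145]
cell [ 0.531 -0.279  0.07 ]
c1 [0.531 0.364 0.012]
c2 [0.607 0.055 0.012]
c3 [0.491 0.034 0.012]
```

View pics/c0.png

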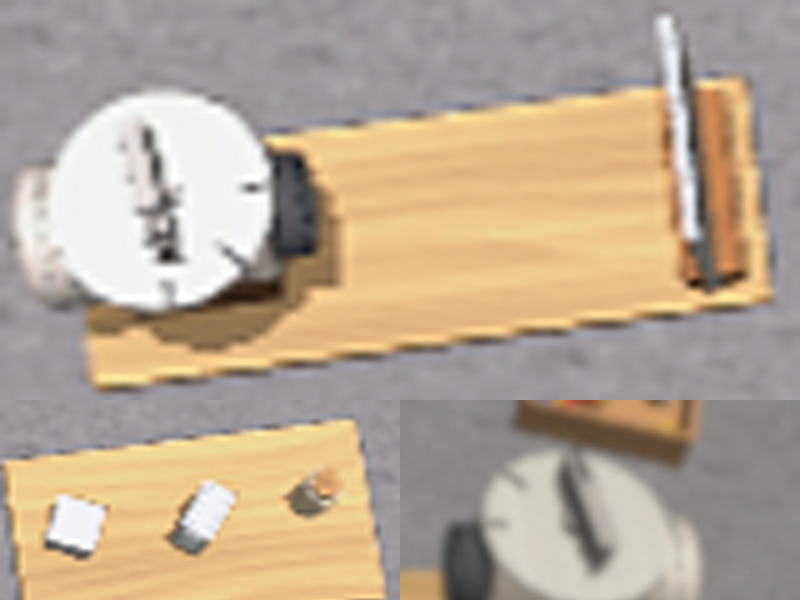

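The crops show the dial centre near crop (162,197), the bar nearly on the 0 mark (about 5–15°), and the 45° mark at (232,255). The cell stands tilted in the middle of the board. Next I'll look at it from the wrist on the way.

```bash
cat >> h.py <<'E'
def delta(P,head=None):
    s=r.read_state();M=R.from_rotvec(s["ee_rot"]).as_matrix();d=M.T@(np.array(P)-s["position"])
    h=np.degrees(np.arctan2(M[1,0],M[0,0]))
    print("delta mm",(1000*d).round(1),"tool x heading",round(h,2),"turn",None if head is None else round((h-head+180)%360-180,2),"tilt",M[:,2].round(3))
E
python3 - <<'E'
from h import *
print(np.array(r.read_camera("wrist")["hand_eye"]).round(3))
delta((.52,-.279,.30)); 
E
```

```text
[[ 0.001 -0.956 -0.292  0.074]
 [ 1.     0.001 -0.001 -0.001]
 [ 0.001 -0.292  0.956 -0.143]
 [ 0.     0.     0.     1.   ]]
delta mm [ 406.7 -147.   -69.3] tool x heading 18.21 turn None tilt [-0.     0.002 -1.   ]
```

```bash
python3 -m jog '[[[0.04,-0.01,-0.01,0],[0.08,-0.025,-0.02,0],[0.12,-0.04,-0.03,0],[0.16,-0.055,-0.04,0],[0.20,-0.07,-0.04,0],[0.24,-0.085,-0.04,0],[0.28,-0.10,-0.04,0],[0.31,-0.115,-0.04,0],[0.34,-0.13,-0.04,0],[0.37,-0.14,-0.04,0],[0.38,-0.142,-0.04,0],[0.38,-0.142,-0.04,0]]]'
python3 - <<'E'
from h import *
s=r.read_state();print(s["position"],s["time_s"],s["joint_vel"].round(3))
p,_,_=save("wrist","w1");cv2.imwrite("pics/w1x.png",cv2.resize(p,(800,600)))
E
```

```text
time_s: 1.15
position: [0.4978, -0.2907, 0.2708]
ee_rot: [-3.1, -0.503, 0.0]
ft_force: [-0.5, 0.3, -0.1]
grip_width: 0.999
finger_force: 0.0
[ 0.49784116 -0.29070535  0.27077581] 1.15 [-0.06  -0.014  0.021 -0.036  0.009 -0.026]
```

View pics/w1x.png

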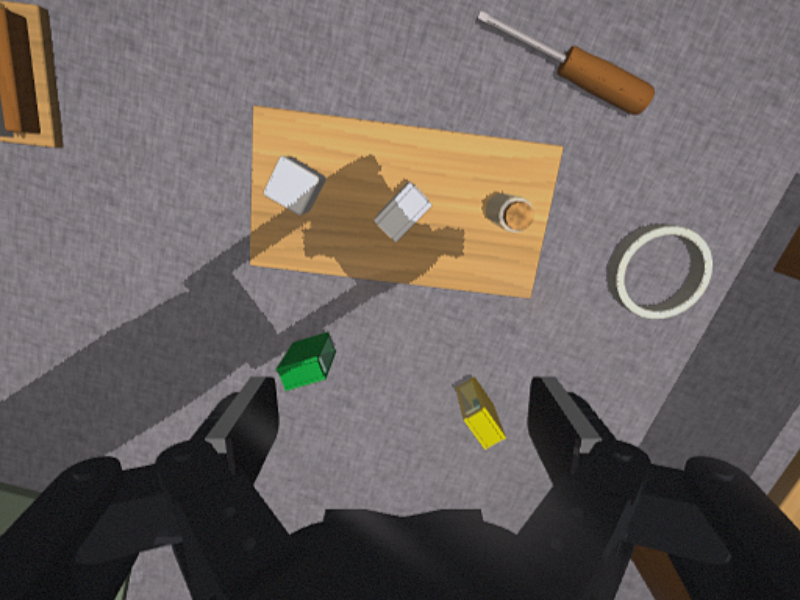

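The cell's top is around (403,212), with the long side running up-right; the vial is on its right and the cube on its left. Next, the lamp.

```bash
python3 -m jog '[[[0.011,-0.04,0,0],[0.022,-0.08,0,0],[0.033,-0.12,0,0],[0.044,-0.16,0,0],[0.055,-0.20,0,0],[0.066,-0.24,0,0],[0.077,-0.28,0,0],[0.088,-0.32,0,0],[0.099,-0.36,0,0],[0.11,-0.40,0,0],[0.121,-0.43,0,0],[0.13,-0.46,0,0]]]' && python3 -m jog '[[[0.01,-0.04,0,0],[0.02,-0.07,0,0],[0.023,-0.09,0,0],[0.023,-0.09,0,0],[0.023,-0.09,0,0]]]'
python3 - <<'E'
from h import *
p,_,_=save("wrist","w2")
f=lambda p,x,y,w,h,k:cv2.resize(p[y:y+h,x:x+w],None,fx=k,fy=k,interpolation=cv2.INTER_CUBIC)
a=cv2.resize(p[:300],(512,300));
c=load("w1")[0]
cv2.imwrite("pics/c1.png",np.vstack([np.hstack([a,np.zeros((300,288,3),np.uint8)]),np.hstack([f(c,233,111,50,50,6),np.zeros((300,500,3),np.uint8)])]))
print(proj("w2",(.49,.286,.17)),proj("w2",(.517,.164,.012)))
E
```

```text
time_s: 2.2
position: [0.4759, 0.1849, 0.2713]
ee_rot: [3.101, 0.494, 0.0]
ft_force: [0.8, -0.1, 0.2]
grip_width: 1.001
finger_force: 0.0
time_s: 2.62
position: [0.4699, 0.2766, 0.2709]
ee_rot: [3.101, 0.497, -0.001]
ft_force: [-0.3, 0.0, 0.4]
grip_width: 1.001
finger_force: 0.0
[255.48361731 169.30982173] [340.92921678 155.12613468]
```

View pics/c1.png

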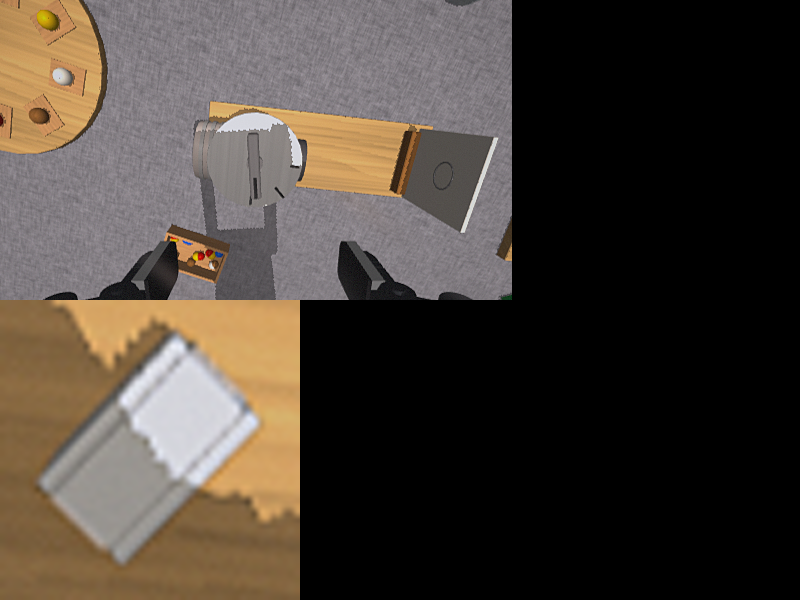

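In the wrist view the dial is centred near (254,160), with the bar near-vertical and its line at (255,187). The cell's top corners in the crop are (40,485), (178,335), (258,418) and (120,562). Enlarging the dial.

```bash
python3 - <<'E'
from h import *
crop("w2",200,105,115,110,5,"c2")
C=np.array([at("w1",(233+u/6,111+(v-300)/6),.082) for u,v in [(40,485),(178,335),(258,418),(120,562)]])
print(C.round(4),C.mean(0).round(4))
for i in range(4):
    d=C[(i+1)%4]-C[i];print(np.linalg.norm(d).round(4),np.degrees(np.arctan2(d[1],d[0])).round(1))
E
```

```text
[[ 0.5256 -0.2577  0.082 ]
 [ 0.5616 -0.2744  0.082 ]
 [ 0.5517 -0.2945  0.082 ]
 [ 0.5161 -0.2776  0.082 ]] [ 0.5388 -0.276   0.082 ]
0.0397 -25.0
0.0223 -116.3
0.0394 154.7
0.0221 64.4
```

View pics/c2.png

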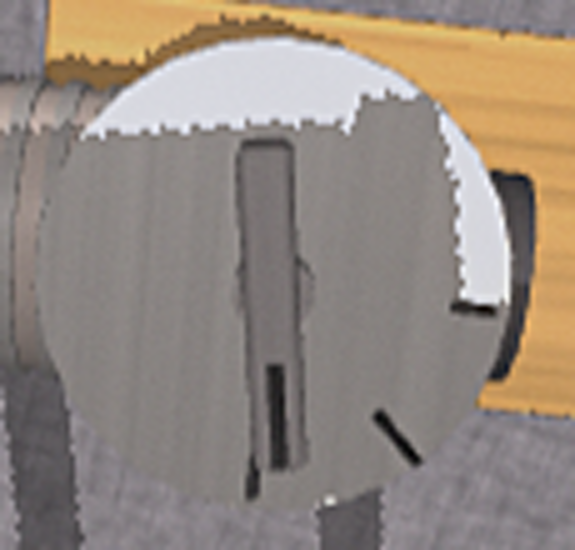

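```bash
python3 - <<'E'
from h import *
q=lambda u,v,z:at("w2",(200+u/5,105+v/5),z)[:2]
hd=lambda d:np.degrees(np.arctan2(d[1],d[0]))
c=q(275,271,.142);print("dial",c)
for u,v in [(252,480),(398,437),(475,310)]: d=q(u,v,.142)-c;print("mark",hd(d).round(1),np.linalg.norm(d).round(4))
d=q(418,463,.142)-q(377,412,.142);print("45 own dir",hd(d))
a,b=q(268,143,.17),q(286,467,.17);print("bar mid",(a+b)/2,"len",np.linalg.norm(b-a),"pointer heading",hd(b-a))
print("line heading",hd(q(280,467,.17)-q(275,365,.17)))
# screen ring at (443,175) height .1 ; face x=97.5
print("ring",at("w2",(443,175.5),.1))
E
```

```text
dial [0.49385711 0.28798813]
mark -168.1 0.0443
mark -125.5 0.0429
mark -82.9 0.041
45 own dir -123.33430598296711
bar mid [0.49189324 0.2866396 ] len 0.05948518632895382 pointer heading -158.73399690268838
line heading -159.16231803462406
ring [0.53749911 0.07068939 0.1       ]
```

```bash
python3 - <<'E'
from h import *
delta((.4926,.287,.149),21.05)
E
```

```text
delta mm [ 25.   -3.6 122. ] tool x heading 18.13 turn -2.92 tilt [-0.    -0.001 -1.   ]
```

```bash
python3 -m jog '[[[0.012,-0.002,0.03,-2.9],[0.025,-0.0036,0.07,-2.9],[0.025,-0.0036,0.10,-2.9],[0.025,-0.0036,0.122,-2.9],[0.025,-0.0036,0.122,-2.9],[0.025,-0.0036,0.122,-2.9]]]' && python3 -m jog '[[[0,0,0,0],[0,0,0,0],[0,0,0,0],[0,0,0,0],[0,0,0,0],[0,0,0,0],[0,0,0,0],[0,0,0,0],[0,0,0,0],[0,0,0,0]]]' 1 40
```

```text
time_s: 3.17
position: [0.4919, 0.2866, 0.1481]
ee_rot: [3.088, 0.571, -0.005]
ft_force: [-0.8, 0.2, 0.5]
grip_width: 1.0
finger_force: 0.0
time_s: 4.0
position: [0.4932, 0.2878, 0.1502]
ee_rot: [3.086, 0.575, 0.002]
ft_force: [0.8, -5.9, 3.7]
grip_width: 0.108
finger_force: 42.7
```

```bash
python3 -m jog '[[[0,0,0,-4],[0,0,0,-8],[0,0,0,-12],[0,0,0,-16],[0,0,0,-20],[0,0,0,-24],[0,0,0,-28],[0,0,0,-32],[0,0,0,-35.5],[0,0,0,-35.5],[0,0,0,-35.5],[0,0,0,-35.5]]]'
python3 -c "
from h import *
delta((.4926,.287,.149),56.7)"
```

```text
time_s: 5.0
position: [0.4926, 0.2885, 0.1502]
ee_rot: [2.766, 1.487, 0.0]
ft_force: [-0.6, -3.6, 6.1]
grip_width: 0.108
finger_force: 42.9
delta mm [-1.2  0.8  1.2] tool x heading 56.53 turn -0.17 tilt [ 0.001 -0.001 -1.   ]
```

```bash
python3 -m jog '[[[0,0,0,0],[0,0,0,0],[0,0,0,0],[0,0,0,0],[0,0,0,0],[0,0,0,0],[0,0,0,0]]]' 0 && python3 -m jog '[[[0,0,-0.03,0],[0,0,-0.07,0],[0,0,-0.11,0],[-0.03,0,-0.12,0],[-0.03,0,-0.12,0],[-0.03,0,-0.12,0]]]'
python3 - <<'E'
from h import *
save("wrist","w3");u,v=proj("w3",(.4932,.287,.16)).astype(int);print(u,v)
x0,y0=max(u-60,0),max(v-60,0);print(x0,y0);crop("w3",x0,y0,120,120,5,"c3")
E
```

```text
time_s: 5.58
position: [0.4923, 0.289, 0.1492]
ee_rot: [-2.766, -1.489, 0.0]
ft_force: [0.3, 0.1, -0.2]
grip_width: 1.001
finger_force: 0.0
time_s: 6.08
position: [0.4761, 0.2636, 0.2707]
ee_rot: [2.767, 1.488, 0.005]
ft_force: [0.8, 0.5, 0.7]
grip_width: 1.002
finger_force: 0.0
259 160
199 100
```

View pics/c3.png

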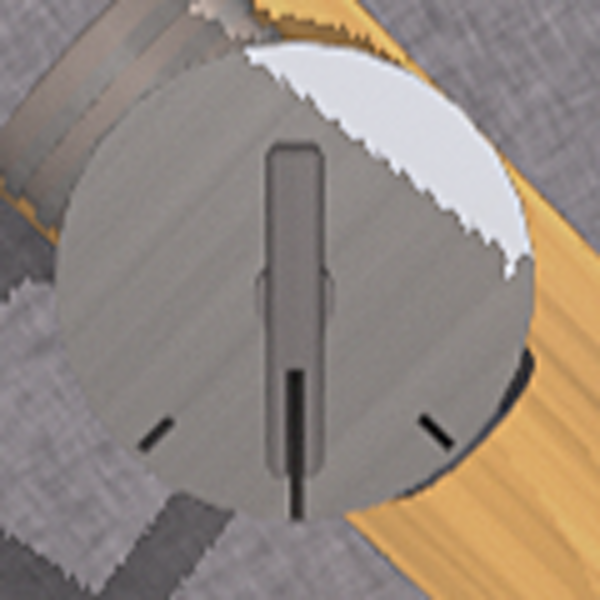

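The handle's line lies straight on the 45° mark (295,370–520), so the shutter is half open. Next, the cell.

```bash
python3 - <<'E'
from h import *
q=lambda u,v,z:at("w3",(199+u/5,100+v/5),z)[:2]
print("bar mid",(q(295,145,.17)+q(295,473,.17))/2,"0-90 mid",(q(155,435,.142)+q(437,430,.142))/2)
d=q(296,518,.17)-q(295,145,.17);print(np.degrees(np.arctan2(d[1],d[0])))
delta((.5388,-.276,.25),154.8)
E
```

```text
bar mid [0.49165759 0.28797302] 0-90 mid [0.47554773 0.26306599]
-123.20498506255254
delta mm [-415.7  350.1   18.9] tool x heading 56.57 turn -98.23 tilt [ 0.  0. -1.]
```

```bash
python3 -m jog '[[[-0.028,0.0235,0,-6.5],[-0.056,0.047,0,-13],[-0.084,0.0705,0,-19.5],[-0.112,0.094,0,-26],[-0.14,0.1175,0,-32.5],[-0.168,0.141,0,-39],[-0.196,0.1645,0,-45.5],[-0.224,0.188,0,-52],[-0.252,0.2115,0,-58.5],[-0.28,0.235,0,-65],[-0.308,0.2585,0,-71.5],[-0.336,0.282,0,-78]]]'
python3 -c "
from h import *
delta((.5388,-.276,.20),154.8)"
```

```text
time_s: 7.13
position: [0.526, -0.1732, 0.2669]
ee_rot: [-1.203, -2.898, -0.001]
ft_force: [1.0, 0.3, 0.7]
grip_width: 1.0
finger_force: 0.0
delta mm [-82.1 -63.5  66.7] tool x heading 134.93 turn -19.87 tilt [-0.003  0.002 -1.   ]
```

```bash
python3 -m jog '[[[-0.025,-0.02,0.015,-6.5],[-0.05,-0.04,0.03,-13],[-0.07,-0.055,0.05,-19.8],[-0.082,-0.0635,0.066,-19.8],[-0.082,-0.0635,0.066,-19.8],[-0.082,-0.0635,0.066,-19.8],[-0.082,-0.0635,0.066,-19.8]]]'
python3 - <<'E'
from h import *
save("wrist","w4");crop("w4",130,60,260,200,3,"c4");delta((.5388,-.276,.042),154.8);print(proj("w4",(.5388,-.276,.082)))
E
```

```text
time_s: 7.72
position: [0.5388, -0.2738, 0.2025]
ee_rot: [-0.695, -3.062, -0.002]
ft_force: [0.2, 0.1, 0.5]
grip_width: 1.002
finger_force: 0.0
delta mm [ -0.5  -2.3 161.5] tool x heading 154.46 turn -0.34 tilt [ 0.  0. -1.]
[254.98743979 189.4688897 ]
```

View pics/c4.png

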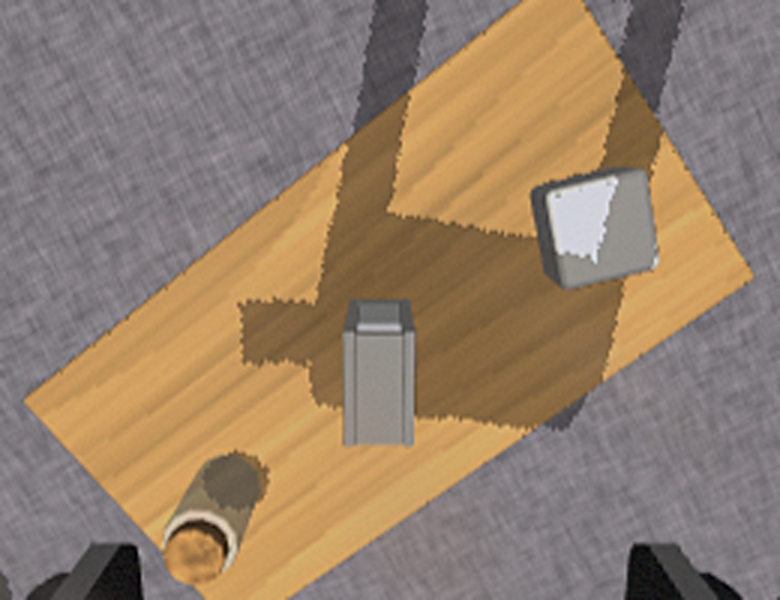

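The cell's top spans crop (343–414, 332–444), square to the tool and within 1.5 mm of the estimate. The vial and cube are clear of the fingers.

```bash
python3 -m jog '[[[-0.0005,-0.001,0.035,-0.2],[-0.0005,-0.001,0.07,-0.2],[-0.0005,-0.001,0.10,-0.2],[-0.0005,-0.001,0.125,-0.2],[-0.0005,-0.001,0.145,-0.2],[-0.0005,-0.001,0.16,-0.2],[-0.0005,-0.001,0.16,-0.2],[-0.0005,-0.001,0.16,-0.2]]]' && python3 -m jog '[[[0,0,0,0],[0,0,0,0],[0,0,0,0],[0,0,0,0],[0,0,0,0],[0,0,0,0],[0,0,0,0],[0,0,0,0],[0,0,0,0],[0,0,0,0]]]' 1 35
```

```text
time_s: 8.43
position: [0.5392, -0.2749, 0.0437]
ee_rot: [-0.688, -3.065, -0.0]
ft_force: [0.3, -0.8, -0.6]
grip_width: 0.997
finger_force: 0.0
time_s: 9.27
position: [0.5393, -0.2763, 0.0442]
ee_rot: [0.69, 3.064, -0.001]
ft_force: [-0.5, 1.2, 4.7]
grip_width: 0.275
finger_force: 36.2
```

```bash
python3 -m jog '[[[0,0,-0.005,0],[0,0,-0.02,0],[0,0,-0.045,0],[0,0,-0.075,0],[0,0,-0.11,0],[0,0,-0.145,0],[0,0,-0.17,0],[0,0,-0.18,0],[0,0,-0.18,0],[0,0,-0.18,0]]]'
python3 -c "
from h import *
delta((.5176,.165,.223),101.7)"
```

```text
time_s: 10.1
position: [0.5381, -0.2756, 0.222]
ee_rot: [-0.69, -3.063, -0.001]
ft_force: [-1.0, 0.5, -1.4]
grip_width: 0.281
finger_force: 35.4
delta mm [207.5 389.2  -0.5] tool x heading 154.6 turn 52.9 tilt [-0.002  0.001 -1.   ]
```

```bash
python3 -m jog '[[[0.005,0.009,0,2],[0.016,0.030,0,6],[0.03,0.057,0,10],[0.045,0.085,0,14],[0.06,0.113,0,18],[0.075,0.141,0,22],[0.09,0.169,0,26],[0.105,0.197,0,30],[0.12,0.225,0,34],[0.135,0.253,0,38],[0.15,0.281,0,42],[0.165,0.309,0,46]]]'
python3 -c "
from h import *
delta((.5176,.165,.223),101.7)"
```

```text
time_s: 11.1
position: [0.5196, 0.0754, 0.2194]
ee_rot: [-1.834, -2.543, 0.006]
ft_force: [0.5, -0.8, -0.8]
grip_width: 0.276
finger_force: 35.4
delta mm [85.6 26.3 -3.5] tool x heading 108.4 turn 6.7 tilt [-0.007  0.    -1.   ]
```

```bash
python3 -m jog '[[[0.025,0.008,0,3],[0.046,0.014,0,5],[0.064,0.020,0,6.8],[0.078,0.024,0,6.8],[0.0855,0.0263,0,6.8],[0.0855,0.0263,0,6.8],[0.0855,0.0263,0,6.8],[0.0855,0.0263,0,6.8],[0.0855,0.0263,0,6.8]]]'
python3 - <<'E'
from h import *
delta((.5176,.165,.0935),101.7)
E
```

```text
time_s: 11.85
position: [0.5198, 0.1623, 0.2228]
ee_rot: [-1.982, -2.437, 0.002]
ft_force: [-0.2, -0.2, -1.8]
grip_width: 0.275
finger_force: 35.4
delta mm [  3.1  -1.4 129.3] tool x heading 101.73 turn 0.03 tilt [-0.001 -0.001 -1.   ]
```

```bash
python3 -m jog '[[[0.003,-0.001,0.01,0],[0.003,-0.001,0.03,0],[0.003,-0.001,0.055,0],[0.003,-0.001,0.08,0],[0.003,-0.001,0.10,0],[0.003,-0.001,0.118,0],[0.003,-0.001,0.127,0],[0.003,-0.001,0.129,0],[0.003,-0.001,0.129,0],[0.003,-0.001,0.129,0],[0.003,-0.001,0.129,0],[0.003,-0.001,0.129,0]]]'
python3 - <<'E'
from h import *
delta((.5176,.165,.0935),101.7)
f=lambda p,x,y,w,h,k:cv2.resize(p[y:y+h,x:x+w],None,fx=k,fy=k,interpolation=cv2.INTER_CUBIC)
a,_,_=save("scene","s5");w,_,_=save("wrist","w5");t,_,_=save("top","t5")
A=f(a,290,170,140,90,4)[:,:560];W=cv2.resize(w,(320,240));
im=np.zeros((600,800,3),np.uint8);im[:360,:560]=A;im[360:,:320]=W;im[360:,320:800]=f(t,135,150,120,60,4)
cv2.imwrite("pics/c5.png",im)
E
```

```text
time_s: 12.85
position: [0.5195, 0.1663, 0.0958]
ee_rot: [1.98, 2.437, 0.003]
ft_force: [0.5, -0.6, -0.9]
grip_width: 0.277
finger_force: 35.4
delta mm [-0.9 -2.1  2.3] tool x heading 101.81 turn 0.11 tilt [ 0.003  0.    -1.   ]
```

View pics/c5.png

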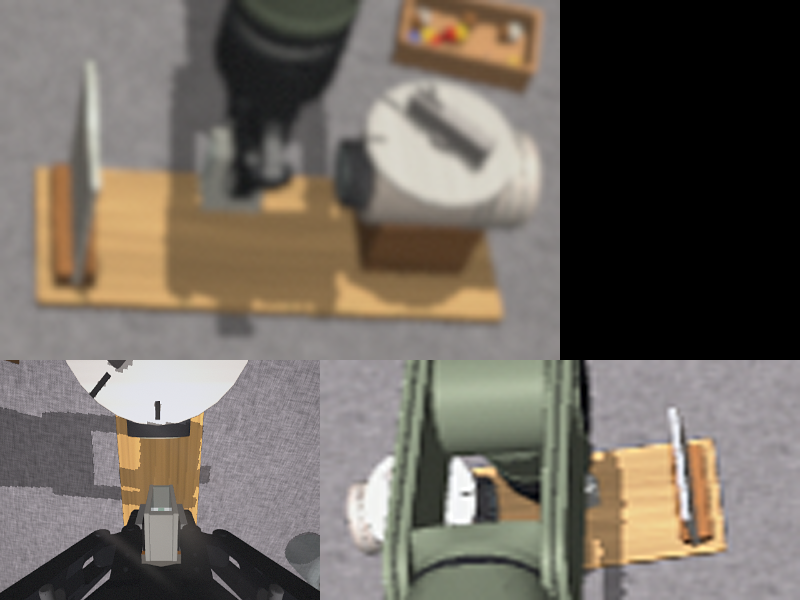

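The cell is held upright between snout and screen, with the windows along the light and the handle still on its mark. Checking the sideways offset against the 90° mark (at rig y=0) and the snout.

```bash
python3 - <<'E'
from h import *
s=r.read_state();M=R.from_rotvec(s["ee_rot"]).as_matrix()
for n,u,v,z in [("mark90",157.5,410,.142),("snoutL",127,435,.1),("snoutR",190,435,.1),("cell top",161.5,537,.134),("boardL",119,415,.012),("boardR",204,415,.012),("boardL2",122,505,.012),("boardR2",199,480,.012)]:
    print(n,(1000*M.T@(at("w5",(u/.625,(v-360)/.625),z)-s["position"])).round(1))
crop("w5",180,40,160,120,5,"c6")
E
```

```text
mark90 [ 84.3  -1.9 -46.9]
snoutL [ 70.1 -26.6  -4.9]
snoutR [70.2 22.6 -4.9]
cell top [  1.6   0.4 -38.9]
boardL [ 91.  -51.9  83. ]
boardR [91.1 53.2 83.2]
boardL2 [-30.5 -56.1  83. ]
boardR2 [ 7.1 52.5 83.2]
```

View pics/c6.png

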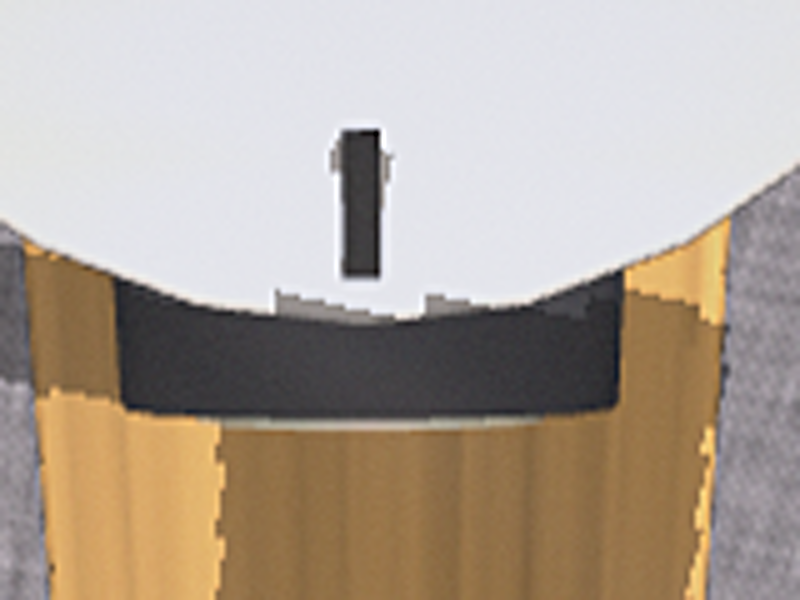

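The snout's front edge is at crop (125–618, 412), which puts the axis about 2 mm to tool −y. I'll make a small trim.

```bash
python3 -m jog '[[[0,-0.001,0.001,0],[0,-0.002,0.002,0],[0,-0.002,0.002,0],[0,-0.002,0.002,0],[0,-0.002,0.002,0],[0,-0.002,0.002,0],[0,-0.002,0.002,0],[0,-0.002,0.002,0],[0,-0.002,0.002,0],[0,-0.002,0.002,0],[0,-0.002,0.002,0]]]' && python3 - <<'E'
from h import *
delta((.5176,.165,.0935),101.7);s=r.read_state();print(np.abs(s["joint_vel"]).max(),s["finger_force"])
print(r.sign_off())
E
```

```text
time_s: 13.92
position: [0.5163, 0.1657, 0.0923]
ee_rot: [1.981, 2.438, -0.0]
ft_force: [0.2, -0.5, -1.9]
grip_width: 0.275
finger_force: 35.4
delta mm [-0.9  1.1 -1.2] tool x heading 101.81 turn 0.11 tilt [ 0. -0. -1.]
0.0021064759705594206 35.40902853012085
the job is handed in; nothing more can be done
None
```

The shutter is at half open, and I handed the job in at about 14 s with the cell still held upright in the light path, by my measurements within about 2 mm of the middle; the hand-in gave no verdict.

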